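# Put the nut away in the push-push drawer

### The job

The little drawer is locked shut by a push-push catch. Press its front in once until it stops, then ease it out with your finger still against it (never let it fly out on its spring), lay the big hex nut in the drawer, and push the drawer back in until it stops and ease off so that it stays locked shut. Press gently, never ramming it against its stop, and leave the bolts and the pliers where they lie.

Things in the scene. Friction and masses are not known exactly. Their poses are not given: they have to be found in the camera images.
- drawer_case: Fixed low grey steel case, 160 (x) x 182 (y) x 68 mm high, holding one small sprung drawer on a push-push catch. Origin: centre of its underside, on the bench. +x is the direction in which the drawer is pushed shut; the open front is at x = -80 mm. Its place, and its yaw (up to 0.3 rad), vary.
- drawer: The wooden drawer; origin and axes as the case's when locked, moving with the drawer. Front panel 166 x 46 mm, outer face at x = -106 mm, inner face at x = -94 mm, z from 12 to 58 mm. Side walls up to z = 46 mm, inner width 142 mm. The front compartment, 89 mm long in x up to a partition, is clear of the case when the drawer is out. More than 13 N of push on the drawer counts as ramming.
- press_plate (a point): Centre of the outer face of the dark polished metal press plate (56 mm wide, 26 mm high, 3 mm proud) in the middle of the drawer's front, 33 mm above the bench, moving with the drawer; +x is the pressing direction. The push needed stays below about 7 N until the hidden stop, then climbs some 10 N for each further mm.
- drawer_floor (a point): Centre of the front compartment's floor, 60 mm behind the press plate's face, 19 mm above the bench; axes as the drawer's, moving with it. The compartment reaches 44 mm either way in x and 71 mm either way in y.
- drawer_runner (a joint): Opening in m: 0 locked, 0.085 fully out, negative pressed in. A spring drives it outward, 5 N locked to 2 N out; over 0.3 m/s outward is flying out. The catch changes over only when pressed in to a firm stop 6 to 25 mm past the locked place, different each time and unseen: feel for it (1 mm short may not do). After each such press, ease off: a locked drawer comes out, an open one locks.
- nut_big: Big plain steel hex nut lying flat on the bench, 26 mm across flats (along its x), 30 mm across corners (along its y), 13 mm thick, 40 g; origin at the centre of its underside, z up. It lies among the two bolts in any of three places.
- bolt_0: Bystander: steel hex bolt 51 mm long (along its y), head 15 x 13 mm; origin under its middle.
- bolt_1: Bystander: second bolt of the same kind.
- pliers: Bystander: grey combination pliers, 185 mm long (along its y), lying flat; origin under their middle.

How it is judged:
On the way, in this order (a step that is already met when the one before it is completed fails the run):
1. the drawer, released, is out with no nut in it (value of joint drawer_runner above 0.075 m and not (x of nut_big in the frame of drawer_floor between -0.045 and 0.045 m and y of nut_big in the frame of drawer_floor between -0.075 and 0.075 m and z of nut_big in the frame of drawer_floor between -0.006 and 0.02 m)), for 0.1 s.
2. the nut lies in the open drawer, let go (value of joint drawer_runner above 0.075 m and x of nut_big in the frame of drawer_floor between -0.045 and 0.045 m and y of nut_big in the frame of drawer_floor between -0.075 and 0.075 m and z of nut_big in the frame of drawer_floor between -0.006 and 0.02 m and contact force between the fingers and nut_big below 0.1 N), for 0.2 s.
3. the drawer is pressed in past its locked place with the nut in it (value of joint drawer_runner below -0.003 m and x of nut_big in the frame of drawer_floor between -0.045 and 0.045 m and y of nut_big in the frame of drawer_floor between -0.075 and 0.075 m and z of nut_big in the frame of drawer_floor between -0.006 and 0.02 m), for 0.02 s.
At the end, for the whole second after the job is handed in: The drawer is locked shut by its catch (opening between -3 and 4 mm, not moving) and the nut lies at rest in its front compartment, within it and no more than 20 mm above its floor (value of joint drawer_runner between -0.003 and 0.004 m and velocity of joint drawer_runner between -0.01 and 0.01 m/s and x of nut_big in the frame of drawer_floor between -0.045 and 0.045 m and y of nut_big in the frame of drawer_floor between -0.075 and 0.075 m and z of nut_big in the frame of drawer_floor between -0.006 and 0.02 m and linear speed of nut_big below 0.02 m/s); the robot touches nothing.
It fails at once if the robot pushes on the drawer with more than 13 N (contact force between any of the fingers, the arm and drawer above 13 N).
It fails at once if the drawer flies out on its spring (faster than 0.3 m/s outward) (velocity of joint drawer_runner above 0.3 m/s).
It fails at once if the first bolt is shifted by more than 30 mm (distance of bolt_0 from where it was at the start of the episode above 0.03 m).
It fails at once if the second bolt is shifted by more than 30 mm (distance of bolt_1 from where it was at the start of the episode above 0.03 m).
It fails at once if the pliers are shifted by more than 30 mm (distance of pliers from where it was at the start of the episode above 0.03 m).
It also fails if it takes over 72 s, if anything falls off the work surface, if the arm or the gripper's body presses on something with over 40 N, if the wrist force passes 120 N, or if a joint passes its speed limit or range.

### The arm

A 6-joint arm with a two-finger parallel gripper is mounted at the origin on a cart in front of the work surface, level with it; the furniture and walls round the work are solid. World frame = base frame: x ahead of the robot, y to its left, z up, the work surface at z = 0. Lengths are in m, angles in rad, forces in N, time in s.
With the tool pointing down it reaches from about 0.25 to 0.85 m from the base axis. Payload 12.5 kg.
Tool frame: the origin (TCP) lies at the very end of the fingers, on their centre line; the grasp point (between the pads) lies 19 mm behind it (robot.grip_depth is the z of the grasp point in the tool frame, in m); z points along the fingers, y is the line along which they close (so a half turn about z gives the same grasp; the last joint's range is limited). The gripper opens to 93 mm and grips with 3 to 60 N. Pads are 15 mm wide; open, the fingers measure 128 mm over their backs; the gripper's body (75 mm by 188 mm) begins 65 mm behind the grasp point.
Start: joints at [-1.347, 0.351, 1.652, -0, 1.139, -0.085], TCP at [0.167, -0.524, 0.219] pointing down, gripper open.
Joint ranges: [-2.75, 2.75], [-0.79, 2.1], [0.01, 2.65], [-1.57, 4.71], [0.07, 3.14], [-2.87, 2.87]. Speed limits (rad/s): [2.22, 2.22, 2.79, 3.14, 3.14, 3.14].

### API

Orientations are given as a unit quaternion [x, y, z, w].
In Python, from cell import robot gives the robot as it stands.
- The arm moves only by the tool servo_tool, never from a script. Its argument "commands" is a list of rows, each an object with "delta_pos": the shift along the tool's x, y, z in units of 50 mm (1.0 is 50 mm), a list of three; "turn": the turn, a rotation vector about the tool's x, y, z in units of 8 degrees (1.0 is 8 degrees), a list of three; "grip": the finger opening in mm, from 0 to 93. In form: [{"delta_pos": [dx, dy, dz], "turn": [wx, wy, wz], "grip": grip}, ...]. A call has 1 to 20 rows; each row is the pose to reach, as a shift and turn from the pose commanded when the call began, along the tool's axes at that moment; what a row does not reach only later rows make up. A row lasts 1/10 s, in which the tool goes at most 50 mm and 8.59 degrees, less where a joint would pass 70% of its speed; a pose out of reach is approached as far as the arm can. A call with a gripper value outside its range is refused whole. The fingers move at their own pace and stop on an object; the grip force is fixed at half the most. Time passes only in rows, so rows that repeat a pose let the fingers close. It gives the time, the measured TCP pose, the force, the opening and the grip force at its end, in the units of the state.
- robot.get_obs(): the state, without advancing time (a new reading comes with each control period).
- robot.get_image(name): name is "scene" or "top" or "wrist"; returns (picture, depth): 420x560x3 uint8, red, green, blue; 420x560 float32, m along the optical axis (not along the pixel's ray), 0 where there is no reading.
- robot.camera_info(name): a dict with "K" (3x3 intrinsics, pixels), "R" (3x3) and "t" (3): a world point X has camera coordinates R X + t. Camera axes: x right, y down, z forward; pixel columns grow to the right and rows downward; lengths in m; the calibration is good to about 2 mm. A picture is of the moment at which its call begins: read the wrist's pose just before it. camera_info takes no time and is no camera call; for the wrist camera it gives the pose at the moment of the call.
- robot.finish_job(): hands the job in; it is judged then, once.
Trained networks look in the newest picture that a camera, given by its name, has taken for a name from the list of things; names that differ only in an ending like _2 or _b are one class to them, and where a whole thing is asked for, a point or a joint stands for the part that bears it (a point fixed in the world has none). Each returns a list of dicts, best first, with "score" (0 to 1); they miss things now and then, are a little off and sometimes report something else, mostly with a low value. They report only what shows in the picture. A call takes as long as a camera call.
- robot.search_frame(camera, target): "at" ([column, row] in pixels, amid what is visible of it).
- robot.outline_of(camera, target): "pixels" (420x560 bool, what is visible of it) and "at" ([column, row] in pixels, amid what is visible of it).
- robot.spot_point(camera, target): "at" ([column, row] in pixels: a listed point, or the origin of a listed thing).
The state is a dict: "clock": time; "joint_positions": joint angles; "joint_velocities": joint speeds; "joint_torque": joint torques, N m; "tool_pos": TCP position; "orientation": TCP orientation; "contact_force": force on the tool from outside, world axes, zero at the start; "wrist_torque": the same for the moment, N m; "finger_gap": finger opening in m; "gripper_force": force on a finger pad.
Only numpy, scipy, OpenCV 4.12 (cv2) and the standard library are available. Lean on these libraries where they do the work, as an engineer would, in place of code of your own. Each camera call takes 0.05 s, during which the arm holds its last target. There are 200 camera calls.

## Working session

There is one attempt and no reset: what is moved stays moved. The work goes in short steps, Python scripts to look and compute and a tool call to move; the robot and the scene stay as the last step left them, time stands still between calls to the robot, and variables do not carry over. Pictures are saved under pics/ and viewed, at most 10 in all, crops included, and the job is handed in when it is done.

Besides the shell and the picture viewer there is one more tool, called after "Call:" by a JSON object that holds its "fn" and its "kwargs", one argument or row to a line. servo_tool: Moves the arm, as the interface text tells. Its arguments: {"type":"object","properties":{"commands":{"type":"array"}},"required":["commands"]}

```bash
mkdir -p pics
cat > h.py <<'E'
import numpy as np, cv2
from cell import robot
from scipy.spatial.transform import Rotation as Rot
def px2w(ci,dep,at):
    c,r=int(round(at[0])),int(round(at[1])); p=dep[max(r-1,0):r+2,max(c-1,0):c+2]; d=np.median(p[p>0])
    X=np.linalg.inv(ci["K"])@np.array([at[0],at[1],1])*d
    return ci["R"].T@(X-ci["t"])
def plane(ci,at,z):
    v=ci["R"].T@np.linalg.inv(ci["K"])@np.array([at[0],at[1],1]); o=-ci["R"].T@ci["t"]
    return o+v*(z-o[2])/v[2]
def pts(ci,dep,m):
    r,c=np.nonzero(m&(dep>0)); d=dep[r,c]
    X=(np.linalg.inv(ci["K"])@np.vstack([c,r,np.ones_like(c)]))*d
    return (ci["R"].T@(X-np.array(ci["t"])[:,None])).T
def save(n,im): cv2.imwrite("pics/"+n+".png",im[:,:,::-1])
E
python3 - <<'E'
from h import *
np.set_printoptions(precision=4,suppress=True)
o=robot.get_obs(); print(o["clock"],o["tool_pos"],o["orientation"],o["contact_force"])
for cam in ["top","scene"]:
    im,d=robot.get_image(cam); save(cam+"0",im); ci=robot.camera_info(cam)
    print(cam,"campos",-ci["R"].T@ci["t"])
    for t in ["nut_big","bolt_0","pliers","drawer_case","press_plate"]:
        for q in robot.spot_point(cam,t)[:3]:
            print(t,round(q["score"],2),np.array(q["at"]),px2w(ci,d,q["at"]))
E
```

```text
0.0 [ 0.1671 -0.5236  0.2181] [ 0.9881  0.1538 -0.0001 -0.0006] [-0.2616  0.4964  0.7758]
top campos [0.3948 0.0805 1.1148]
nut_big 0.48 [146.5 244.3] [0.4963 0.387  0.0065]
bolt_0 0.48 [309.2 220.5] [ 0.5525 -0.0315  0.0432]
bolt_0 0.45 [191.7 267.7] [0.4359 0.2696 0.0047]
pliers 0.98 [394.4 255.5] [ 0.4654 -0.2582  0.0027]
drawer_case 0.8 [310.7 179.7] [ 0.6533 -0.0346  0.0674]
press_plate 0.79 [310.  221.4] [ 0.5524 -0.0351  0.0279]
scene campos [0.0096 0.8906 0.7379]
nut_big 0.45 [219.3 296.4] [0.4872 0.3895 0.0093]
bolt_0 0.51 [226.9 263.4] [0.5467 0.2845 0.002 ]
bolt_0 0.37 [265.4 272.9] [0.4395 0.2663 0.008 ]
pliers 0.78 [345.  178.3] [ 0.4599 -0.2505  0.0107]
drawer_case 0.56 [259.3 193.8] [0.6019 0.0502 0.0672]
press_plate 0.9 [288.6 199.1] [ 0.564  -0.0554  0.0014]
press_plate 0.47 [224.1 260.6] [0.5548 0.285  0.0082]
```

View pics/top0.png

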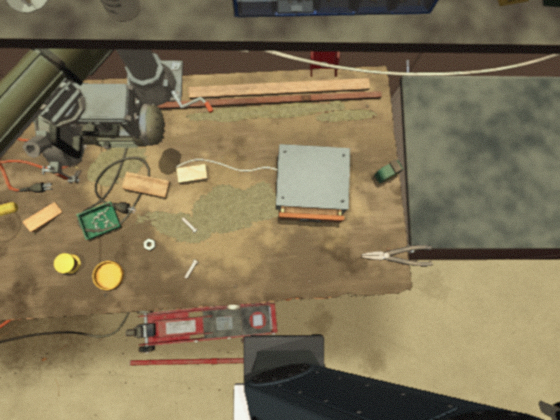

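Run:
```python
from h import *
im=cv2.imread("pics/scene0.png"); cv2.imwrite("pics/scene0c.png",cv2.resize(im[150:350,150:420],None,fx=2.9,fy=2.9))
np.set_printoptions(precision=4,suppress=True)
im,d=robot.get_image("top"); ci=robot.camera_info("top")
P=pts(ci,d,np.ones(d.shape,bool))
s=(abs(P[:,2]-.068)<.006)&(abs(P[:,0]-.64)<.15)&(abs(P[:,1]+.03)<.15)
r=cv2.minAreaRect(P[s][:,:2].astype(np.float32)); print("case",s.sum(),r, P[s].mean(0))
s=(abs(P[:,2]-.058)<.004)&(P[:,0]<.58)&(P[:,0]>.5)&(abs(P[:,1]+.03)<.15)
r=cv2.minAreaRect(P[s][:,:2].astype(np.float32)); print("panel top",s.sum(),r)
for q in robot.outline_of("top","nut_big"):
    m=q["pixels"]; p=pts(ci,d,m); print(q["score"],m.sum(),p.mean(0),np.median(p,0),cv2.minAreaRect(p[:,:2].astype(np.float32)))
```

```text
case 4365 ((0.6516088247299194, -0.03942015767097473), (0.1826578676700592, 0.1847478747367859), 86.59402465820312) [ 0.6617 -0.0393  0.0678]
panel top 302 ((0.5624629855155945, -0.03360652178525925), (0.1641610860824585, 0.013008934445679188), 86.5353012084961)
```

View pics/scene0c.png

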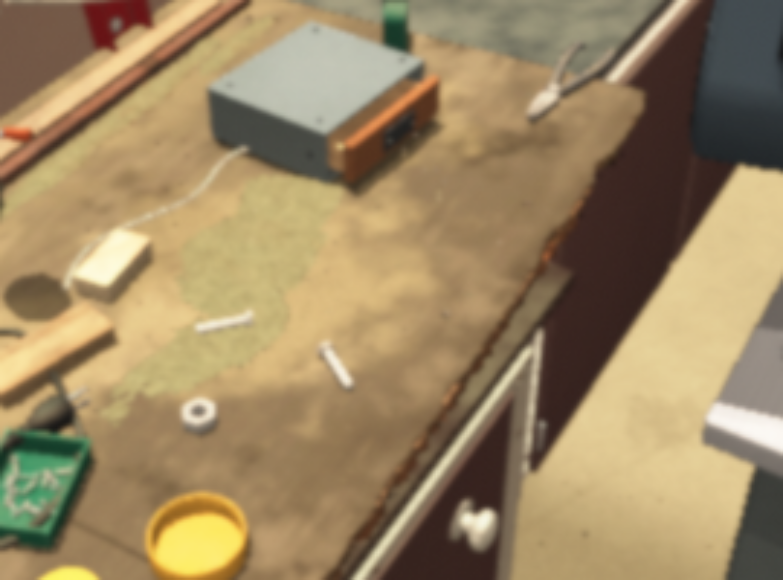

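The top view shows the case at about (313,180), with the drawer front at (310,215). The nut is at (149,244), between bolts at (189,225) and (191,269), and the pliers are at (395,255). The case yaw is about -0.06 rad. Next I'll work out the move to the pressing pose.

```bash
cat >> h.py <<'E'
YAW=np.radians(-3.45); U=np.array([np.cos(YAW),np.sin(YAW),0]); PLATE=np.array([.5535,-.033,.033])
def down(a): # tool down, tool x at world angle a
    x=np.array([np.cos(a),np.sin(a),0]); z=np.array([0,0,-1.]); return Rot.from_matrix(np.c_[x,np.cross(z,x),z])
def delta(pos,R=None):
    o=robot.get_obs(); C=Rot.from_quat(o["orientation"])
    d=C.inv().apply(np.array(pos)-o["tool_pos"])/.05
    t=(C.inv()*R).as_rotvec()/np.radians(8) if R is not None else np.zeros(3)
    print("delta",d.round(3),"turn",t.round(3))
E
python3 - <<'E'
from h import *
delta(np.array([*(PLATE-U*.0475)[:2],.15]),down(YAW))
print(robot.get_obs()["contact_force"])
E
```

```text
delta [ 9.46  -7.349  1.373] turn [-0.     0.     2.643]
[-0.4538951  -0.00545079  0.32953703]
```

Call:
{"fn": "servo_tool", "kwargs": {
  "commands": [
    {"delta_pos":[9.46,-7.35,1.37],"turn":[0,0,2.64],"grip":0},
    {"delta_pos":[9.46,-7.35,1.37],"turn":[0,0,2.64],"grip":0},
    {"delta_pos":[9.46,-7.35,1.37],"turn":[0,0,2.64],"grip":0},
    {"delta_pos":[9.46,-7.35,1.37],"turn":[0,0,2.64],"grip":0},
    {"delta_pos":[9.46,-7.35,1.37],"turn":[0,0,2.64],"grip":0},
    {"delta_pos":[9.46,-7.35,1.37],"turn":[0,0,2.64],"grip":0},
    {"delta_pos":[9.46,-7.35,1.37],"turn":[0,0,2.64],"grip":0},
    {"delta_pos":[9.46,-7.35,1.37],"turn":[0,0,2.64],"grip":0},
    {"delta_pos":[9.46,-7.35,1.37],"turn":[0,0,2.64],"grip":0},
    {"delta_pos":[9.46,-7.35,1.37],"turn":[0,0,2.64],"grip":0},
    {"delta_pos":[9.46,-7.35,1.37],"turn":[0,0,2.64],"grip":0},
    {"delta_pos":[9.46,-7.35,1.37],"turn":[0,0,2.64],"grip":0},
    {"delta_pos":[9.46,-7.35,1.37],"turn":[0,0,2.64],"grip":0},
    {"delta_pos":[9.46,-7.35,1.37],"turn":[0,0,2.64],"grip":0},
    {"delta_pos":[9.46,-7.35,1.37],"turn":[0,0,2.64],"grip":0},
    {"delta_pos":[9.46,-7.35,1.37],"turn":[0,0,2.64],"grip":0},
    {"delta_pos":[9.46,-7.35,1.37],"turn":[0,0,2.64],"grip":0}
  ]
}}

```text
clock: 2.4
tool_pos: [0.5058, -0.0312, 0.1504]
orientation: [1.0, -0.031, 0.0, 0.0]
contact_force: [-0.2, -0.2, 0.6]
finger_gap: 0.0004
gripper_force: 0.0
```

Run:
```python
from h import *
np.set_printoptions(precision=4,suppress=True)
o=robot.get_obs();print(o["clock"],o["tool_pos"],o["orientation"],o["contact_force"],o["finger_gap"])
delta(np.array([*(PLATE-U*.0275)[:2],.024]),down(YAW))
im,d=robot.get_image("wrist"); save("w1",im); ci=robot.camera_info("wrist")
for q in robot.spot_point("wrist","press_plate")[:2]: print(q["score"],q["at"],px2w(ci,d,q["at"]))
P=pts(ci,d,np.ones(d.shape,bool)); s=abs(P[:,2]-.058)<.003; s&=(P[:,0]>.53)&(P[:,0]<.59)
print(s.sum(),cv2.minAreaRect(P[s][:,:2].astype(np.float32)))
s=(abs(P[:,2]-.03)<.008)&(abs(P[:,0]-.55)<.02);print(s.sum(),P[s].min(0),np.median(P[s],0))
```

```text
2.4 [ 0.5058 -0.0312  0.1504] [ 0.9995 -0.0308  0.0002  0.    ] [-0.1687 -0.1753  0.5952] 0.00039135666043427
delta [ 0.404 -0.022  2.529] turn [ 0.001 -0.003 -0.009]
0.8 [281.4, 144.4] [ 0.5562 -0.0335  0.0469]
3716 ((0.5638805627822876, -0.03908737748861313), (0.02567589282989502, 0.17428496479988098), 1.941450595855713)
75 [ 0.5657 -0.1066  0.022 ] [ 0.567  -0.0995  0.025 ]
```

View pics/w1.png

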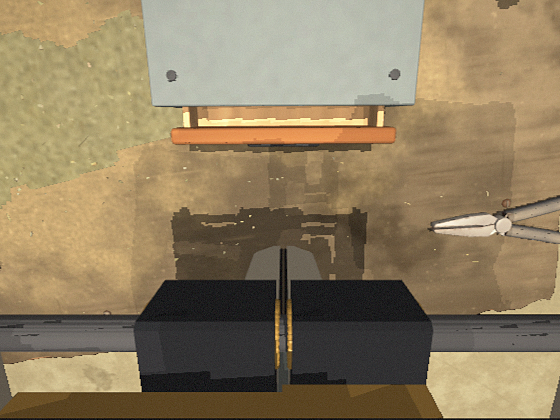

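The wrist view shows the drawer front square to the fingers, with the plate at (282,145) in line with the fingers at column 284. I'll descend and close in.

Call:
{"fn": "servo_tool", "kwargs": {
  "commands": [
    {"delta_pos":[0,0,0.8],"turn":[0,0,0],"grip":0},
    {"delta_pos":[0,0,1.6],"turn":[0,0,0],"grip":0},
    {"delta_pos":[0,0,2.2],"turn":[0,0,0],"grip":0},
    {"delta_pos":[0.2,0,2.54],"turn":[0,0,0],"grip":0},
    {"delta_pos":[0.4,0,2.54],"turn":[0,0,0],"grip":0},
    {"delta_pos":[0.6,0,2.54],"turn":[0,0,0],"grip":0},
    {"delta_pos":[0.64,0,2.54],"turn":[0,0,0],"grip":0},
    {"delta_pos":[0.68,0,2.54],"turn":[0,0,0],"grip":0},
    {"delta_pos":[0.68,0,2.54],"turn":[0,0,0],"grip":0},
    {"delta_pos":[0.68,0,2.54],"turn":[0,0,0],"grip":0}
  ]
}}

```text
clock: 3.5
tool_pos: [0.54, -0.0321, 0.0235]
orientation: [1.0, -0.03, 0.0, 0.0]
contact_force: [-0.0, -0.2, 0.8]
finger_gap: 0.0005
gripper_force: 0.0
```

Call:
{"fn": "servo_tool", "kwargs": {
  "commands": [
    {"delta_pos":[0.02,0,0],"turn":[0,0,0],"grip":0},
    {"delta_pos":[0.04,0,0],"turn":[0,0,0],"grip":0},
    {"delta_pos":[0.06,0,0],"turn":[0,0,0],"grip":0},
    {"delta_pos":[0.06,0,0],"turn":[0,0,0],"grip":0}
  ]
}}

```text
clock: 3.9
tool_pos: [0.5432, -0.0323, 0.0231]
orientation: [1.0, -0.03, 0.0, -0.0]
contact_force: [-1.0, -0.6, 1.0]
finger_gap: 0.0007
gripper_force: 0.0
```

Call:
{"fn": "servo_tool", "kwargs": {
  "commands": [
    {"delta_pos":[0.01,0,0],"turn":[0,0,0],"grip":0},
    {"delta_pos":[0.02,0,0],"turn":[0,0,0],"grip":0},
    {"delta_pos":[0.02,0,0],"turn":[0,0,0],"grip":0}
  ]
}}

```text
clock: 4.2
tool_pos: [0.5441, -0.0324, 0.0231]
orientation: [1.0, -0.03, 0.0, -0.0]
contact_force: [-0.3, -0.3, -0.1]
finger_gap: 0.0003
gripper_force: 0.0
```

Call:
{"fn": "servo_tool", "kwargs": {
  "commands": [
    {"delta_pos":[0.01,0,0],"turn":[0,0,0],"grip":0},
    {"delta_pos":[0.02,0,0],"turn":[0,0,0],"grip":0},
    {"delta_pos":[0.03,0,0],"turn":[0,0,0],"grip":0},
    {"delta_pos":[0.04,0,0],"turn":[0,0,0],"grip":0},
    {"delta_pos":[0.04,0,0],"turn":[0,0,0],"grip":0}
  ]
}}

```text
clock: 4.7
tool_pos: [0.5461, -0.0325, 0.0232]
orientation: [1.0, -0.03, 0.0, 0.0]
contact_force: [-0.1, -0.2, 0.1]
finger_gap: 0.0004
gripper_force: 0.0
```

Call:
{"fn": "servo_tool", "kwargs": {
  "commands": [
    {"delta_pos":[0.02,0,0],"turn":[0,0,0],"grip":0},
    {"delta_pos":[0.04,0,0],"turn":[0,0,0],"grip":0},
    {"delta_pos":[0.06,0,0],"turn":[0,0,0],"grip":0},
    {"delta_pos":[0.08,0,0],"turn":[0,0,0],"grip":0},
    {"delta_pos":[0.08,0,0],"turn":[0,0,0],"grip":0}
  ]
}}

```text
clock: 5.2
tool_pos: [0.5491, -0.0326, 0.0228]
orientation: [1.0, -0.03, -0.001, -0.0]
contact_force: [-4.5, 1.0, 0.7]
finger_gap: 0.0008
gripper_force: 2.4
```

Call:
{"fn": "servo_tool", "kwargs": {
  "commands": [
    {"delta_pos":[0.01,0,0],"turn":[0,0,0],"grip":0},
    {"delta_pos":[0.02,0,0],"turn":[0,0,0],"grip":0},
    {"delta_pos":[0.02,0,0],"turn":[0,0,0],"grip":0}
  ]
}}

```text
clock: 5.5
tool_pos: [0.55, -0.0327, 0.0228]
orientation: [1.0, -0.03, -0.001, -0.0]
contact_force: [-4.9, 0.7, 2.0]
finger_gap: 0.0005
gripper_force: 2.7
```

Call:
{"fn": "servo_tool", "kwargs": {
  "commands": [
    {"delta_pos":[0.01,0,0],"turn":[0,0,0],"grip":0},
    {"delta_pos":[0.02,0,0],"turn":[0,0,0],"grip":0},
    {"delta_pos":[0.03,0,0],"turn":[0,0,0],"grip":0},
    {"delta_pos":[0.03,0,0],"turn":[0,0,0],"grip":0}
  ]
}}

```text
clock: 5.9
tool_pos: [0.5515, -0.0327, 0.0228]
orientation: [1.0, -0.03, -0.001, -0.0]
contact_force: [-5.7, -0.2, 0.7]
finger_gap: 0.0004
gripper_force: 2.7
```

Call:
{"fn": "servo_tool", "kwargs": {
  "commands": [
    {"delta_pos":[0.01,0,0],"turn":[0,0,0],"grip":0},
    {"delta_pos":[0.02,0,0],"turn":[0,0,0],"grip":0},
    {"delta_pos":[0.03,0,0],"turn":[0,0,0],"grip":0},
    {"delta_pos":[0.03,0,0],"turn":[0,0,0],"grip":0}
  ]
}}

```text
clock: 6.3
tool_pos: [0.553, -0.0328, 0.0228]
orientation: [1.0, -0.03, -0.001, -0.0]
contact_force: [-5.7, -0.9, 2.1]
finger_gap: 0.0004
gripper_force: 2.8
```

Call:
{"fn": "servo_tool", "kwargs": {
  "commands": [
    {"delta_pos":[0.01,0,0],"turn":[0,0,0],"grip":0},
    {"delta_pos":[0.02,0,0],"turn":[0,0,0],"grip":0},
    {"delta_pos":[0.03,0,0],"turn":[0,0,0],"grip":0},
    {"delta_pos":[0.03,0,0],"turn":[0,0,0],"grip":0}
  ]
}}

```text
clock: 6.7
tool_pos: [0.5545, -0.0329, 0.0228]
orientation: [1.0, -0.03, -0.001, -0.0]
contact_force: [-5.0, -0.2, 1.3]
finger_gap: 0.0005
gripper_force: 2.8
```

Call:
{"fn": "servo_tool", "kwargs": {
  "commands": [
    {"delta_pos":[0.012,0,0],"turn":[0,0,0],"grip":0},
    {"delta_pos":[0.024,0,0],"turn":[0,0,0],"grip":0},
    {"delta_pos":[0.035,0,0],"turn":[0,0,0],"grip":0},
    {"delta_pos":[0.035,0,0],"turn":[0,0,0],"grip":0}
  ]
}}

```text
clock: 7.1
tool_pos: [0.5562, -0.033, 0.0228]
orientation: [1.0, -0.03, -0.001, -0.0]
contact_force: [-4.4, -0.5, 1.3]
finger_gap: 0.0003
gripper_force: 2.8
```

Call:
{"fn": "servo_tool", "kwargs": {
  "commands": [
    {"delta_pos":[0.012,0,0],"turn":[0,0,0],"grip":0},
    {"delta_pos":[0.024,0,0],"turn":[0,0,0],"grip":0},
    {"delta_pos":[0.035,0,0],"turn":[0,0,0],"grip":0},
    {"delta_pos":[0.035,0,0],"turn":[0,0,0],"grip":0}
  ]
}}

```text
clock: 7.5
tool_pos: [0.558, -0.0331, 0.0228]
orientation: [1.0, -0.03, -0.001, -0.0]
contact_force: [-4.8, 0.1, 1.6]
finger_gap: 0.0008
gripper_force: 2.9
```

Call:
{"fn": "servo_tool", "kwargs": {
  "commands": [
    {"delta_pos":[0.012,0,0],"turn":[0,0,0],"grip":0},
    {"delta_pos":[0.024,0,0],"turn":[0,0,0],"grip":0},
    {"delta_pos":[0.035,0,0],"turn":[0,0,0],"grip":0},
    {"delta_pos":[0.035,0,0],"turn":[0,0,0],"grip":0}
  ]
}}

```text
clock: 7.9
tool_pos: [0.5597, -0.0332, 0.0227]
orientation: [1.0, -0.03, -0.001, -0.0]
contact_force: [-5.2, 0.5, 2.8]
finger_gap: 0.0008
gripper_force: 2.9
```

Call:
{"fn": "servo_tool", "kwargs": {
  "commands": [
    {"delta_pos":[0.012,0,0],"turn":[0,0,0],"grip":0},
    {"delta_pos":[0.024,0,0],"turn":[0,0,0],"grip":0},
    {"delta_pos":[0.035,0,0],"turn":[0,0,0],"grip":0},
    {"delta_pos":[0.035,0,0],"turn":[0,0,0],"grip":0}
  ]
}}

```text
clock: 8.3
tool_pos: [0.5614, -0.0333, 0.0227]
orientation: [1.0, -0.03, -0.001, -0.0]
contact_force: [-5.4, -0.1, 1.2]
finger_gap: 0.0006
gripper_force: 2.9
```

Call:
{"fn": "servo_tool", "kwargs": {
  "commands": [
    {"delta_pos":[0.012,0,0],"turn":[0,0,0],"grip":0},
    {"delta_pos":[0.024,0,0],"turn":[0,0,0],"grip":0},
    {"delta_pos":[0.035,0,0],"turn":[0,0,0],"grip":0},
    {"delta_pos":[0.035,0,0],"turn":[0,0,0],"grip":0}
  ]
}}

```text
clock: 8.7
tool_pos: [0.5631, -0.0334, 0.0227]
orientation: [1.0, -0.03, -0.001, -0.0]
contact_force: [-5.4, 0.3, 1.0]
finger_gap: 0.0005
gripper_force: 3.0
```

Call:
{"fn": "servo_tool", "kwargs": {
  "commands": [
    {"delta_pos":[0.012,0,0],"turn":[0,0,0],"grip":0},
    {"delta_pos":[0.024,0,0],"turn":[0,0,0],"grip":0},
    {"delta_pos":[0.035,0,0],"turn":[0,0,0],"grip":0},
    {"delta_pos":[0.035,0,0],"turn":[0,0,0],"grip":0}
  ]
}}

```text
clock: 9.1
tool_pos: [0.5649, -0.0335, 0.0227]
orientation: [1.0, -0.03, -0.001, -0.0]
contact_force: [-6.3, -0.4, 1.5]
finger_gap: 0.0005
gripper_force: 2.9
```

Call:
{"fn": "servo_tool", "kwargs": {
  "commands": [
    {"delta_pos":[0.012,0,0],"turn":[0,0,0],"grip":0},
    {"delta_pos":[0.024,0,0],"turn":[0,0,0],"grip":0},
    {"delta_pos":[0.035,0,0],"turn":[0,0,0],"grip":0},
    {"delta_pos":[0.035,0,0],"turn":[0,0,0],"grip":0}
  ]
}}

```text
clock: 9.5
tool_pos: [0.5668, -0.0336, 0.0227]
orientation: [1.0, -0.03, -0.001, -0.0]
contact_force: [-5.1, -0.1, 0.4]
finger_gap: 0.0003
gripper_force: 2.4
```

Call:
{"fn": "servo_tool", "kwargs": {
  "commands": [
    {"delta_pos":[0.012,0,0],"turn":[0,0,0],"grip":0},
    {"delta_pos":[0.024,0,0],"turn":[0,0,0],"grip":0},
    {"delta_pos":[0.035,0,0],"turn":[0,0,0],"grip":0},
    {"delta_pos":[0.035,0,0],"turn":[0,0,0],"grip":0}
  ]
}}

```text
clock: 9.9
tool_pos: [0.5684, -0.0337, 0.0227]
orientation: [1.0, -0.03, -0.001, -0.0]
contact_force: [-6.3, 1.3, 1.9]
finger_gap: 0.0007
gripper_force: 2.8
```

Call:
{"fn": "servo_tool", "kwargs": {
  "commands": [
    {"delta_pos":[0.01,0,0],"turn":[0,0,0],"grip":0},
    {"delta_pos":[0.02,0,0],"turn":[0,0,0],"grip":0},
    {"delta_pos":[0.03,0,0],"turn":[0,0,0],"grip":0},
    {"delta_pos":[0.03,0,0],"turn":[0,0,0],"grip":0}
  ]
}}

```text
clock: 10.3
tool_pos: [0.5699, -0.0338, 0.0227]
orientation: [1.0, -0.03, -0.001, -0.0]
contact_force: [-5.0, 0.3, 1.3]
finger_gap: 0.0004
gripper_force: 2.9
```

Call:
{"fn": "servo_tool", "kwargs": {
  "commands": [
    {"delta_pos":[0.01,0,0],"turn":[0,0,0],"grip":0},
    {"delta_pos":[0.02,0,0],"turn":[0,0,0],"grip":0},
    {"delta_pos":[0.03,0,0],"turn":[0,0,0],"grip":0},
    {"delta_pos":[0.03,0,0],"turn":[0,0,0],"grip":0}
  ]
}}

```text
clock: 10.7
tool_pos: [0.5706, -0.0338, 0.0225]
orientation: [1.0, -0.03, -0.002, -0.0]
contact_force: [-9.2, 0.6, 2.7]
finger_gap: 0.0005
gripper_force: 4.7
```

The stop is at TCP x ≈ 0.5705. I'll press very slightly more, then ease back slowly.

Call:
{"fn": "servo_tool", "kwargs": {
  "commands": [
    {"delta_pos":[0.006,0,0],"turn":[0,0,0],"grip":0},
    {"delta_pos":[0.006,0,0],"turn":[0,0,0],"grip":0},
    {"delta_pos":[-0.02,0,0],"turn":[0,0,0],"grip":0},
    {"delta_pos":[-0.05,0,0],"turn":[0,0,0],"grip":0},
    {"delta_pos":[-0.1,0,0],"turn":[0,0,0],"grip":0},
    {"delta_pos":[-0.16,0,0],"turn":[0,0,0],"grip":0},
    {"delta_pos":[-0.22,0,0],"turn":[0,0,0],"grip":0},
    {"delta_pos":[-0.28,0,0],"turn":[0,0,0],"grip":0},
    {"delta_pos":[-0.34,0,0],"turn":[0,0,0],"grip":0},
    {"delta_pos":[-0.4,0,0],"turn":[0,0,0],"grip":0},
    {"delta_pos":[-0.46,0,0],"turn":[0,0,0],"grip":0},
    {"delta_pos":[-0.52,0,0],"turn":[0,0,0],"grip":0},
    {"delta_pos":[-0.58,0,0],"turn":[0,0,0],"grip":0},
    {"delta_pos":[-0.64,0,0],"turn":[0,0,0],"grip":0},
    {"delta_pos":[-0.7,0,0],"turn":[0,0,0],"grip":0},
    {"delta_pos":[-0.7,0,0],"turn":[0,0,0],"grip":0}
  ]
}}

```text
clock: 12.3
tool_pos: [0.5371, -0.0319, 0.0232]
orientation: [1.0, -0.03, -0.0, -0.0]
contact_force: [-5.6, -0.2, -1.6]
finger_gap: 0.0005
gripper_force: 2.5
```

Contact holds and the drawer is past its locked place, so it is released. I'll keep easing.

Call:
{"fn": "servo_tool", "kwargs": {
  "commands": [
    {"delta_pos":[-0.06,0,0],"turn":[0,0,0],"grip":0},
    {"delta_pos":[-0.14,0,0],"turn":[0,0,0],"grip":0},
    {"delta_pos":[-0.22,0,0],"turn":[0,0,0],"grip":0},
    {"delta_pos":[-0.3,0,0],"turn":[0,0,0],"grip":0},
    {"delta_pos":[-0.38,0,0],"turn":[0,0,0],"grip":0},
    {"delta_pos":[-0.46,0,0],"turn":[0,0,0],"grip":0},
    {"delta_pos":[-0.54,0,0],"turn":[0,0,0],"grip":0},
    {"delta_pos":[-0.62,0,0],"turn":[0,0,0],"grip":0},
    {"delta_pos":[-0.7,0,0],"turn":[0,0,0],"grip":0},
    {"delta_pos":[-0.78,0,0],"turn":[0,0,0],"grip":0},
    {"delta_pos":[-0.86,0,0],"turn":[0,0,0],"grip":0},
    {"delta_pos":[-0.94,0,0],"turn":[0,0,0],"grip":0},
    {"delta_pos":[-1.02,0,0],"turn":[0,0,0],"grip":0},
    {"delta_pos":[-1.1,0,0],"turn":[0,0,0],"grip":0},
    {"delta_pos":[-1.1,0,0],"turn":[0,0,0],"grip":0}
  ]
}}

```text
clock: 13.8
tool_pos: [0.482, -0.0286, 0.0231]
orientation: [1.0, -0.03, -0.0, -0.0]
contact_force: [-3.2, -0.1, -0.4]
finger_gap: 0.0002
gripper_force: 1.4
```

Call:
{"fn": "servo_tool", "kwargs": {
  "commands": [
    {"delta_pos":[-0.06,0,0],"turn":[0,0,0],"grip":0},
    {"delta_pos":[-0.12,0,0],"turn":[0,0,0],"grip":0},
    {"delta_pos":[-0.18,0,0],"turn":[0,0,0],"grip":0},
    {"delta_pos":[-0.24,0,0],"turn":[0,0,0],"grip":0},
    {"delta_pos":[-0.3,0,0],"turn":[0,0,0],"grip":0},
    {"delta_pos":[-0.36,0,0],"turn":[0,0,0],"grip":0},
    {"delta_pos":[-0.42,0,0],"turn":[0,0,0],"grip":0},
    {"delta_pos":[-0.48,0,0],"turn":[0,0,0],"grip":0},
    {"delta_pos":[-0.54,0,0],"turn":[0,0,0],"grip":0},
    {"delta_pos":[-0.54,0,0],"turn":[0,0,0],"grip":0}
  ]
}}

```text
clock: 14.8
tool_pos: [0.4555, -0.0271, 0.0232]
orientation: [1.0, -0.03, 0.0, -0.0]
contact_force: [0.9, -0.1, 0.5]
finger_gap: 0.0002
gripper_force: 0.0
```

Run:
```python
from h import *
delta([.43,.372,.2],down(0))
```

```text
delta [-0.986 -7.936 -3.536] turn [-0.    -0.001 -0.429]
```

Call:
{"fn": "servo_tool", "kwargs": {
  "commands": [
    {"delta_pos":[-0.2,0,-0.8],"turn":[0,0,0],"grip":0},
    {"delta_pos":[-0.4,0,-1.8],"turn":[0,0,0],"grip":0},
    {"delta_pos":[-1,-0.6,-2.6],"turn":[0,0,-0.4],"grip":30},
    {"delta_pos":[-1,-1.6,-3.54],"turn":[0,0,-0.4],"grip":50},
    {"delta_pos":[-1,-2.6,-3.54],"turn":[0,0,-0.4],"grip":50},
    {"delta_pos":[-1,-3.6,-3.54],"turn":[0,0,-0.4],"grip":50},
    {"delta_pos":[-1,-4.6,-3.54],"turn":[0,0,-0.4],"grip":50},
    {"delta_pos":[-1,-5.6,-3.54],"turn":[0,0,-0.4],"grip":50},
    {"delta_pos":[-1,-6.6,-3.54],"turn":[0,0,-0.4],"grip":50},
    {"delta_pos":[-1,-7.4,-3.54],"turn":[0,0,-0.4],"grip":50},
    {"delta_pos":[-1,-7.94,-3.54],"turn":[0,0,-0.4],"grip":50},
    {"delta_pos":[-1,-7.94,-3.54],"turn":[0,0,-0.4],"grip":50},
    {"delta_pos":[-1,-7.94,-3.54],"turn":[0,0,-0.4],"grip":50}
  ]
}}

```text
clock: 16.1
tool_pos: [0.4292, 0.3725, 0.1997]
orientation: [1.0, -0.001, -0.0, 0.0]
contact_force: [0.3, 0.6, -0.5]
finger_gap: 0.0502
gripper_force: 0.0
```

Run:
```python
from h import *
np.set_printoptions(precision=4,suppress=True)
im,d=robot.get_image("wrist"); save("w2",im); ci=robot.camera_info("wrist")
for q in robot.spot_point("wrist","nut_big")[:2]: print(q["score"],q["at"],px2w(ci,d,q["at"]))
P=pts(ci,d,np.ones(d.shape,bool))
s=(abs(P[:,2]-.013)<.004)&(np.hypot(P[:,0]-.493,P[:,1]-.383)<.035)
p=P[s]; print(s.sum(),p.mean(0)); h=cv2.convexHull((p[:,:2]*1000).astype(np.float32))[:,0]; print(cv2.minEnclosingCircle(h))
for a in range(-30,30,3):
    u=np.array([np.cos(np.radians(a)),np.sin(np.radians(a))]); print(a,np.ptp(p[:,:2]@u).round(4),end="; ")
imt,dt=robot.get_image("top"); ct=robot.camera_info("top")
save("t2",imt); 
for q in robot.spot_point("top","press_plate")[:1]: print("plate",q["score"],px2w(ct,dt,q["at"]))
P=pts(ct,dt,np.ones(dt.shape,bool)); s=(abs(P[:,2]-.058)<.005)&(P[:,0]<.51)&(P[:,0]>.44)&(abs(P[:,1]+.03)<.1)
print("panel",s.sum(),cv2.minAreaRect(P[s][:,:2].astype(np.float32)))
```

```text
0.86 [275.6, 120.7] [0.4953 0.3784 0.001 ]
418 [0.498  0.3794 0.0138]
((497.9527587890625, 379.1884460449219), 14.58426284790039)
-30 0.0267; -27 0.0261; -24 0.0259; -21 0.026; -18 0.0265; -15 0.0271; -12 0.0276; -9 0.028; -6 0.0283; -3 0.0286; 0 0.0288; 3 0.029; 6 0.0291; 9 0.0292; 12 0.0291; 15 0.029; 18 0.0288; 21 0.0285; 24 0.0282; 27 0.0278; plate 0.63 [ 0.4671 -0.0325  0.0001]
panel 313 ((0.4784170687198639, -0.02968136966228485), (0.1627582162618637, 0.012195554561913013), 86.74386596679688)
```

View pics/w2.png

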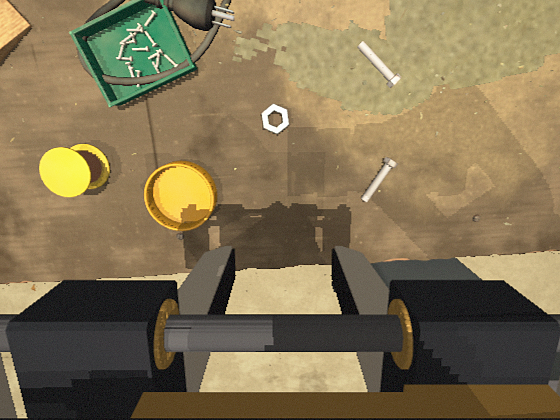

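View pics/t2.png

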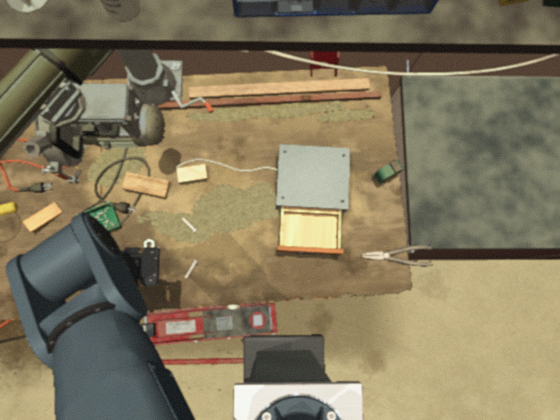

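The wrist view shows the nut at (275,119), clear of the bolts at (378,63) and (378,180) and of the bowl at (180,195). In the top view the drawer is fully out and empty. Two of the nut's flats face about 96° in the world, so I'll set tool x at 6°.

Run:
```python
from h import *
delta([.4975,.3795,.004],down(np.radians(6)))
```

```text
delta [ 1.355 -0.173  3.926] turn [ 0.    -0.    -0.788]
```

Call:
{"fn": "servo_tool", "kwargs": {
  "commands": [
    {"delta_pos":[0.7,-0.1,0.5],"turn":[0,0,-0.4],"grip":50},
    {"delta_pos":[1.36,-0.17,1.0],"turn":[0,0,-0.79],"grip":50},
    {"delta_pos":[1.36,-0.17,1.6],"turn":[0,0,-0.79],"grip":50},
    {"delta_pos":[1.36,-0.17,2.2],"turn":[0,0,-0.79],"grip":50},
    {"delta_pos":[1.36,-0.17,2.8],"turn":[0,0,-0.79],"grip":50},
    {"delta_pos":[1.36,-0.17,2.8],"turn":[0,0,-0.79],"grip":50}
  ]
}}

```text
clock: 16.9
tool_pos: [0.4959, 0.3783, 0.0568]
orientation: [0.999, 0.053, -0.003, 0.002]
contact_force: [-0.1, -1.4, 0.6]
finger_gap: 0.05
gripper_force: 0.0
```

Run:
```python
from h import *
np.set_printoptions(precision=4,suppress=True)
im,d=robot.get_image("wrist"); save("w3",im); ci=robot.camera_info("wrist")
P=pts(ci,d,np.ones(d.shape,bool))
s=(abs(P[:,2]-.013)<.004)&(np.hypot(P[:,0]-.4975,P[:,1]-.38)<.03)
p=P[s]; print(s.sum(),p.mean(0),p.min(0),p.max(0))
delta([.4975,.3795,.004],down(np.radians(6)))
```

```text
972 [0.5002 0.381  0.0152] [0.4853 0.3672 0.009 ] [0.5135 0.3945 0.017 ]
delta [ 0.012 -0.006  1.105] turn [0.01  0.019 0.005]
```

View pics/w3.png

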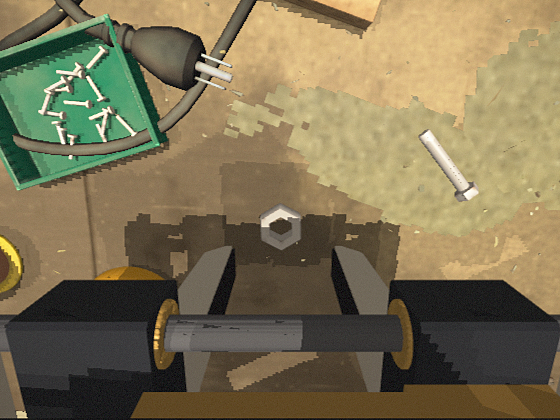

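The nut, at (281,227), is centred between the fingers with its flats facing them. I'll go down and grip.

Call:
{"fn": "servo_tool", "kwargs": {
  "commands": [
    {"delta_pos":[0.04,-0.02,0.4],"turn":[0,0,0],"grip":50},
    {"delta_pos":[0.04,-0.02,0.8],"turn":[0,0,0],"grip":50},
    {"delta_pos":[0.04,-0.02,1.05],"turn":[0,0,0],"grip":50},
    {"delta_pos":[0.04,-0.02,1.1],"turn":[0,0,0],"grip":50},
    {"delta_pos":[0.04,-0.02,1.1],"turn":[0,0,0],"grip":30},
    {"delta_pos":[0.04,-0.02,1.1],"turn":[0,0,0],"grip":20},
    {"delta_pos":[0.04,-0.02,1.1],"turn":[0,0,0],"grip":20},
    {"delta_pos":[0.04,-0.02,1.1],"turn":[0,0,0],"grip":20},
    {"delta_pos":[0.04,-0.02,1.1],"turn":[0,0,0],"grip":20}
  ]
}}

```text
clock: 17.85
tool_pos: [0.4998, 0.3818, 0.0059]
orientation: [0.999, 0.053, 0.0, -0.0]
contact_force: [-0.7, -1.0, 6.8]
finger_gap: 0.0254
gripper_force: 30.0
```

Call:
{"fn": "servo_tool", "kwargs": {
  "commands": [
    {"delta_pos":[0,0,-0.4],"turn":[0,0,0],"grip":15},
    {"delta_pos":[0,0,-1.2],"turn":[0,0,0],"grip":15},
    {"delta_pos":[0,0,-2.0],"turn":[0,0,0],"grip":15},
    {"delta_pos":[0,0,-2.9],"turn":[0,0,0],"grip":15},
    {"delta_pos":[0,0,-2.9],"turn":[0,0,0],"grip":15},
    {"delta_pos":[0,0,-2.9],"turn":[0,0,0],"grip":15}
  ]
}}

```text
clock: 18.45
tool_pos: [0.4996, 0.3818, 0.1508]
orientation: [0.999, 0.053, 0.001, -0.0]
contact_force: [0.3, 0.2, -1.0]
finger_gap: 0.0254
gripper_force: 30.0
```

Run:
```python
from h import *
delta([.529,-.033,.11],down(YAW))
```

```text
delta [-0.297  8.312  0.81 ] turn [-0.006 -0.009  1.193]
```

Call:
{"fn": "servo_tool", "kwargs": {
  "commands": [
    {"delta_pos":[-0.3,0.6,0],"turn":[0,0,0.1],"grip":15},
    {"delta_pos":[-0.3,1.4,0],"turn":[0,0,0.2],"grip":15},
    {"delta_pos":[-0.3,2.3,0],"turn":[0,0,0.4],"grip":15},
    {"delta_pos":[-0.3,3.2,0],"turn":[0,0,0.6],"grip":15},
    {"delta_pos":[-0.3,4.1,0],"turn":[0,0,0.8],"grip":15},
    {"delta_pos":[-0.3,5,0],"turn":[0,0,1],"grip":15},
    {"delta_pos":[-0.3,5.9,0],"turn":[0,0,1.2],"grip":15},
    {"delta_pos":[-0.3,6.8,0.2],"turn":[0,0,1.2],"grip":15},
    {"delta_pos":[-0.3,7.6,0.5],"turn":[0,0,1.2],"grip":15},
    {"delta_pos":[-0.3,8.1,0.7],"turn":[0,0,1.2],"grip":15},
    {"delta_pos":[-0.3,8.31,0.8],"turn":[0,0,1.2],"grip":15},
    {"delta_pos":[-0.3,8.31,0.8],"turn":[0,0,1.2],"grip":15},
    {"delta_pos":[-0.3,8.31,0.8],"turn":[0,0,1.2],"grip":15}
  ]
}}

```text
clock: 19.75
tool_pos: [0.5284, -0.0322, 0.1099]
orientation: [1.0, -0.03, -0.0, -0.0]
contact_force: [0.6, 1.2, -1.1]
finger_gap: 0.0254
gripper_force: 30.0
```

Run:
```python
from h import *
im,d=robot.get_image("wrist"); save("w4",im)
print(robot.get_obs()["tool_pos"],robot.get_obs()["finger_gap"])
delta([.529,-.033,.027],down(YAW))
```

```text
[ 0.528571   -0.03192528  0.11022269] 0.02522614414435913
delta [0.01  0.021 1.664] turn [-0.001  0.001  0.   ]
```

View pics/w4.png

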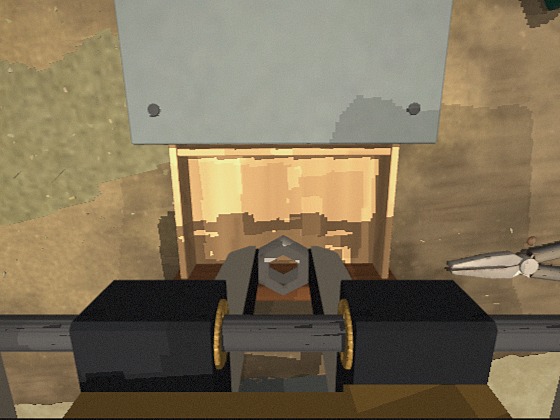

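The nut is held at (284,265), above the open drawer and between its side walls. I'll lower it and release.

Call:
{"fn": "servo_tool", "kwargs": {
  "commands": [
    {"delta_pos":[0,0,0.5],"turn":[0,0,0],"grip":15},
    {"delta_pos":[0,0,1.0],"turn":[0,0,0],"grip":15},
    {"delta_pos":[0,0,1.35],"turn":[0,0,0],"grip":15},
    {"delta_pos":[0,0,1.55],"turn":[0,0,0],"grip":15},
    {"delta_pos":[0,0,1.62],"turn":[0,0,0],"grip":15},
    {"delta_pos":[0,0,1.62],"turn":[0,0,0],"grip":15}
  ]
}}

```text
clock: 20.4
tool_pos: [0.5288, -0.0326, 0.0294]
orientation: [1.0, -0.03, 0.0, 0.0]
contact_force: [0.2, 0.4, 0.9]
finger_gap: 0.0255
gripper_force: 30.0
```

Call:
{"fn": "servo_tool", "kwargs": {
  "commands": [
    {"delta_pos":[0,0,0],"turn":[0,0,0],"grip":30},
    {"delta_pos":[0,0,0],"turn":[0,0,0],"grip":45},
    {"delta_pos":[0,0,0],"turn":[0,0,0],"grip":45},
    {"delta_pos":[0,0,-0.5],"turn":[0,0,0],"grip":45},
    {"delta_pos":[0,0,-1.2],"turn":[0,0,0],"grip":45},
    {"delta_pos":[0,0,-2.0],"turn":[0,0,0],"grip":45},
    {"delta_pos":[-0.8,0,-2.4],"turn":[0,0,0],"grip":20},
    {"delta_pos":[-1.7,0,-2.4],"turn":[0,0,0],"grip":0},
    {"delta_pos":[-2.2,0,-2.4],"turn":[0,0,0],"grip":0},
    {"delta_pos":[-2.2,0,-2.4],"turn":[0,0,0],"grip":0}
  ]
}}

```text
clock: 21.4
tool_pos: [0.4164, -0.0261, 0.1495]
orientation: [1.0, -0.031, -0.0, -0.0]
contact_force: [0.7, 0.7, 1.0]
finger_gap: 0.0173
gripper_force: 0.0
```

Run:
```python
from h import *
im,d=robot.get_image("wrist"); save("w5",im); ci=robot.camera_info("wrist")
for q in robot.spot_point("wrist","nut_big")[:2]: print(q["score"],q["at"],px2w(ci,d,q["at"]))
delta(np.array([.4480,-.0267,.0235]),down(YAW))
```

```text
0.72 [286.1, 68.3] [ 0.52626564 -0.03617515  0.02049691]
delta [ 0.564 -0.032  2.526] turn [ 0.001 -0.012 -0.009]
```

View pics/w5.png

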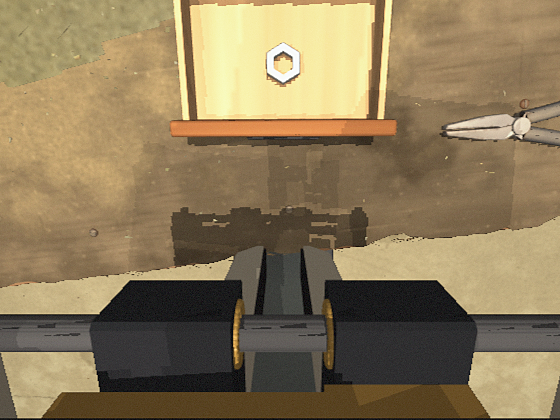

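The nut lies in the compartment at (283,63) and the drawer is still out. Next I'll descend in front of it and push it shut.

Call:
{"fn": "servo_tool", "kwargs": {
  "commands": [
    {"delta_pos":[0,0,0.6],"turn":[0,0,0],"grip":0},
    {"delta_pos":[0,-0.03,1.4],"turn":[0,0,0],"grip":0},
    {"delta_pos":[0,-0.03,2.1],"turn":[0,0,0],"grip":0},
    {"delta_pos":[0.1,-0.03,2.53],"turn":[0,0,0],"grip":0},
    {"delta_pos":[0.4,-0.03,2.53],"turn":[0,0,0],"grip":0},
    {"delta_pos":[0.6,-0.03,2.53],"turn":[0,0,0],"grip":0},
    {"delta_pos":[0.75,-0.03,2.53],"turn":[0,0,0],"grip":0},
    {"delta_pos":[0.78,-0.03,2.53],"turn":[0,0,0],"grip":0},
    {"delta_pos":[0.81,-0.03,2.53],"turn":[0,0,0],"grip":0},
    {"delta_pos":[0.84,-0.03,2.53],"turn":[0,0,0],"grip":0},
    {"delta_pos":[0.87,-0.03,2.53],"turn":[0,0,0],"grip":0},
    {"delta_pos":[0.9,-0.03,2.53],"turn":[0,0,0],"grip":0},
    {"delta_pos":[0.93,-0.03,2.53],"turn":[0,0,0],"grip":0},
    {"delta_pos":[0.96,-0.03,2.53],"turn":[0,0,0],"grip":0},
    {"delta_pos":[1.0,-0.03,2.53],"turn":[0,0,0],"grip":0},
    {"delta_pos":[1.04,-0.03,2.53],"turn":[0,0,0],"grip":0},
    {"delta_pos":[1.08,-0.03,2.53],"turn":[0,0,0],"grip":0}
  ]
}}

```text
clock: 23.2
tool_pos: [0.4729, -0.0281, 0.0226]
orientation: [1.0, -0.031, -0.0, -0.0]
contact_force: [-2.7, 0.7, 0.7]
finger_gap: 0.0004
gripper_force: 1.3
```

Call:
{"fn": "servo_tool", "kwargs": {
  "commands": [
    {"delta_pos":[0.06,0,0],"turn":[0,0,0],"grip":0},
    {"delta_pos":[0.14,0,0],"turn":[0,0,0],"grip":0},
    {"delta_pos":[0.22,0,0],"turn":[0,0,0],"grip":0},
    {"delta_pos":[0.3,0,0],"turn":[0,0,0],"grip":0},
    {"delta_pos":[0.38,0,0],"turn":[0,0,0],"grip":0},
    {"delta_pos":[0.46,0,0],"turn":[0,0,0],"grip":0},
    {"delta_pos":[0.54,0,0],"turn":[0,0,0],"grip":0},
    {"delta_pos":[0.62,0,0],"turn":[0,0,0],"grip":0},
    {"delta_pos":[0.7,0,0],"turn":[0,0,0],"grip":0},
    {"delta_pos":[0.78,0,0],"turn":[0,0,0],"grip":0},
    {"delta_pos":[0.86,0,0],"turn":[0,0,0],"grip":0},
    {"delta_pos":[0.94,0,0],"turn":[0,0,0],"grip":0},
    {"delta_pos":[1.02,0,0],"turn":[0,0,0],"grip":0},
    {"delta_pos":[1.1,0,0],"turn":[0,0,0],"grip":0},
    {"delta_pos":[1.18,0,0],"turn":[0,0,0],"grip":0},
    {"delta_pos":[1.26,0,0],"turn":[0,0,0],"grip":0},
    {"delta_pos":[1.32,0,0],"turn":[0,0,0],"grip":0},
    {"delta_pos":[1.38,0,0],"turn":[0,0,0],"grip":0},
    {"delta_pos":[1.4,0,0],"turn":[0,0,0],"grip":0},
    {"delta_pos":[1.4,0,0],"turn":[0,0,0],"grip":0}
  ]
}}

```text
clock: 25.2
tool_pos: [0.5423, -0.0324, 0.0224]
orientation: [1.0, -0.031, -0.001, -0.0]
contact_force: [-4.8, 1.7, -0.3]
finger_gap: 0.0004
gripper_force: 2.8
```

Call:
{"fn": "servo_tool", "kwargs": {
  "commands": [
    {"delta_pos":[0.04,0,0],"turn":[0,0,0],"grip":0},
    {"delta_pos":[0.08,0,0],"turn":[0,0,0],"grip":0},
    {"delta_pos":[0.12,0,0],"turn":[0,0,0],"grip":0},
    {"delta_pos":[0.16,0,0],"turn":[0,0,0],"grip":0},
    {"delta_pos":[0.2,0,0],"turn":[0,0,0],"grip":0},
    {"delta_pos":[0.24,0,0],"turn":[0,0,0],"grip":0},
    {"delta_pos":[0.28,0,0],"turn":[0,0,0],"grip":0},
    {"delta_pos":[0.32,0,0],"turn":[0,0,0],"grip":0},
    {"delta_pos":[0.36,0,0],"turn":[0,0,0],"grip":0},
    {"delta_pos":[0.4,0,0],"turn":[0,0,0],"grip":0},
    {"delta_pos":[0.44,0,0],"turn":[0,0,0],"grip":0},
    {"delta_pos":[0.48,0,0],"turn":[0,0,0],"grip":0},
    {"delta_pos":[0.48,0,0],"turn":[0,0,0],"grip":0}
  ]
}}

```text
clock: 26.5
tool_pos: [0.5667, -0.0339, 0.0225]
orientation: [1.0, -0.031, -0.0, 0.0]
contact_force: [-4.5, 1.2, -1.2]
finger_gap: 0.0003
gripper_force: 1.8
```

Call:
{"fn": "servo_tool", "kwargs": {
  "commands": [
    {"delta_pos":[0.012,0,0],"turn":[0,0,0],"grip":0},
    {"delta_pos":[0.024,0,0],"turn":[0,0,0],"grip":0},
    {"delta_pos":[0.036,0,0],"turn":[0,0,0],"grip":0},
    {"delta_pos":[0.036,0,0],"turn":[0,0,0],"grip":0}
  ]
}}

```text
clock: 26.9
tool_pos: [0.5683, -0.034, 0.0225]
orientation: [1.0, -0.031, -0.0, -0.0]
contact_force: [-3.8, 1.6, -2.1]
finger_gap: 0.0001
gripper_force: 2.3
```

Call:
{"fn": "servo_tool", "kwargs": {
  "commands": [
    {"delta_pos":[0.012,0,0],"turn":[0,0,0],"grip":0},
    {"delta_pos":[0.024,0,0],"turn":[0,0,0],"grip":0},
    {"delta_pos":[0.03,0,0],"turn":[0,0,0],"grip":0},
    {"delta_pos":[0.03,0,0],"turn":[0,0,0],"grip":0}
  ]
}}

```text
clock: 27.3
tool_pos: [0.5694, -0.0341, 0.0225]
orientation: [1.0, -0.031, -0.001, -0.0]
contact_force: [-6.8, -0.4, 0.5]
finger_gap: 0.0007
gripper_force: 3.4
```

Call:
{"fn": "servo_tool", "kwargs": {
  "commands": [
    {"delta_pos":[0.01,0,0],"turn":[0,0,0],"grip":0},
    {"delta_pos":[0.02,0,0],"turn":[0,0,0],"grip":0},
    {"delta_pos":[0.02,0,0],"turn":[0,0,0],"grip":0}
  ]
}}

```text
clock: 27.6
tool_pos: [0.5703, -0.0341, 0.0225]
orientation: [1.0, -0.031, -0.001, -0.0]
contact_force: [-8.2, 0.9, -0.0]
finger_gap: 0.0007
gripper_force: 3.7
```

Call:
{"fn": "servo_tool", "kwargs": {
  "commands": [
    {"delta_pos":[0.006,0,0],"turn":[0,0,0],"grip":0},
    {"delta_pos":[0.012,0,0],"turn":[0,0,0],"grip":0},
    {"delta_pos":[0.012,0,0],"turn":[0,0,0],"grip":0}
  ]
}}

```text
clock: 27.9
tool_pos: [0.5705, -0.0342, 0.0224]
orientation: [1.0, -0.031, -0.001, -0.0]
contact_force: [-9.2, 0.9, 3.1]
finger_gap: 0.0001
gripper_force: 4.6
```

The stop is reached as in the first press. I'll ease off.

Call:
{"fn": "servo_tool", "kwargs": {
  "commands": [
    {"delta_pos":[0.006,0,0],"turn":[0,0,0],"grip":0},
    {"delta_pos":[0.006,0,0],"turn":[0,0,0],"grip":0},
    {"delta_pos":[-0.02,0,0],"turn":[0,0,0],"grip":0},
    {"delta_pos":[-0.06,0,0],"turn":[0,0,0],"grip":0},
    {"delta_pos":[-0.12,0,0],"turn":[0,0,0],"grip":0},
    {"delta_pos":[-0.18,0,0],"turn":[0,0,0],"grip":0},
    {"delta_pos":[-0.24,0,0],"turn":[0,0,0],"grip":0},
    {"delta_pos":[-0.3,0,0],"turn":[0,0,0],"grip":0},
    {"delta_pos":[-0.36,0,0],"turn":[0,0,0],"grip":0},
    {"delta_pos":[-0.4,0,0],"turn":[0,0,0],"grip":0},
    {"delta_pos":[-0.44,0,0],"turn":[0,0,0],"grip":0},
    {"delta_pos":[-0.48,0,0],"turn":[0,0,0],"grip":0},
    {"delta_pos":[-0.52,0,0],"turn":[0,0,0],"grip":0},
    {"delta_pos":[-0.56,0,0],"turn":[0,0,0],"grip":0},
    {"delta_pos":[-0.6,0,0],"turn":[0,0,0],"grip":0},
    {"delta_pos":[-0.6,0,0],"turn":[0,0,0],"grip":0}
  ]
}}

```text
clock: 29.5
tool_pos: [0.5419, -0.0324, 0.0229]
orientation: [1.0, -0.031, 0.001, 0.0]
contact_force: [0.0, 0.5, -0.0]
finger_gap: 0.0006
gripper_force: 0.0
```

No contact force remains at 0.542, so the drawer is locked. I'll back away and check.

Call:
{"fn": "servo_tool", "kwargs": {
  "commands": [
    {"delta_pos":[-0.1,0,0],"turn":[0,0,0],"grip":0},
    {"delta_pos":[-0.4,0,0],"turn":[0,0,0],"grip":0},
    {"delta_pos":[-0.8,0,-0.6],"turn":[0,0,0],"grip":0},
    {"delta_pos":[-1.2,0,-1.4],"turn":[0,0,0],"grip":0},
    {"delta_pos":[-1.2,0,-2.2],"turn":[0,0,0],"grip":0},
    {"delta_pos":[-1.2,0,-2.6],"turn":[0,0,0],"grip":0},
    {"delta_pos":[-1.2,0,-2.6],"turn":[0,0,0],"grip":0},
    {"delta_pos":[-1.2,0,-2.6],"turn":[0,0,0],"grip":0}
  ]
}}

```text
clock: 30.3
tool_pos: [0.4815, -0.0287, 0.1522]
orientation: [1.0, -0.031, 0.0, 0.0]
contact_force: [-0.2, -0.6, -0.1]
finger_gap: 0.0004
gripper_force: 0.0
```

Run:
```python
from h import *
im,d=robot.get_image("wrist"); save("w6",im); print(robot.get_obs()["contact_force"],robot.get_obs()["tool_pos"])
```

```text
[-0.3022331  -0.00861546 -0.20356435] [ 0.48107414 -0.02865205  0.15158839]
```

View pics/w6.png

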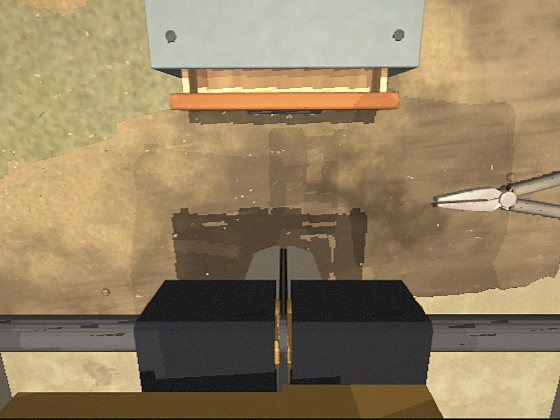

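The drawer front (285,101) sits close to the case edge (row 69), as it did at the start. I'll check the panel position in the top view, then hand in.

Run:
```python
from h import *
im,d=robot.get_image("top"); ci=robot.camera_info("top"); P=pts(ci,d,np.ones(d.shape,bool))
s=(abs(P[:,2]-.058)<.004)&(P[:,0]<.58)&(P[:,0]>.5)&(abs(P[:,1]+.03)<.15)
r=cv2.minAreaRect(P[s][:,:2].astype(np.float32)); print(s.sum(),r)
if abs(r[0][0]-.5625)<.004: print(robot.finish_job())
```

```text
66 ((0.5659416913986206, 0.030796580016613007), (0.035672616213560104, 0.011018135584890842), 84.54904174804688)
the job is handed in; nothing more can be done
None
```

The job is handed in: the drawer is closed with the nut last seen lying in it, and the arm is clear. My final check of the drawer's locked position was weak, because the arm hid most of its front from the top camera, and no verdict came back.

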